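# Load the stamp dies and clamp the bed

### The job

Set the two stamp dies that stand on the bench down gently into the pockets of their own shape in the clamping bed, each upright and fully home; do not drop them. When both are in, press the button on the grey control box fully down and keep it down for at least two seconds so the clamps close, then let it go. Leave the round die in its pocket, and leave the box, jar and brush where they are.

Things in the scene. Friction and masses are not known exactly. Their poses are not given: they have to be found in the camera images.
- die_oblong: loose stamp die, a 30 x 54 mm oblong block 36 mm high standing upright: 10 mm steel foot, 20 mm pale wood body, 6 mm brass face on top with three thin dark lines. Origin: centre of its underside; z up. x along the 30 mm side, y along the 54 mm side. About 0.15 to 0.31 kg.
- die_square: loose stamp die, a 40 x 40 mm square block 36 mm high standing upright: 10 mm steel foot, 20 mm pale wood body, 6 mm brass face on top with three thin dark lines. Origin: centre of its underside; z up. x and y along its sides; all quarter turns fit. About 0.15 to 0.31 kg.
- die_round: loose stamp die, a round 44 mm diameter block 36 mm high standing upright: 10 mm steel foot, 20 mm pale wood body, 6 mm brass face on top with a thin dark ring. Origin: centre of its underside; z up. Already seated in the round pocket; stays there. About 0.15 to 0.31 kg.
- nest_oblong: aluminium nest plate 84 x 84 x 10 mm on the fixed dark steel bed (bed top 12 mm, plate top 22 mm above the bench), with an oblong, 33 mm (x) by 57 mm (y) pocket through its centre, edges chamfered 1.5 mm. A seated die stands on the bed, 26 mm proud of the plate. Origin: pocket centre, on its floor (bed top); y along the row of three plates (95 mm pitch, any order), x across it, z up.
- nest_square: aluminium nest plate 84 x 84 x 10 mm on the fixed dark steel bed (bed top 12 mm, plate top 22 mm above the bench), with a square, 43 x 43 mm pocket through its centre, edges chamfered 1.5 mm. A seated die stands on the bed, 26 mm proud of the plate. Origin: pocket centre, on its floor (bed top); y along the row of three plates (95 mm pitch, any order), x across it, z up.
- nest_round: aluminium nest plate 84 x 84 x 10 mm on the fixed dark steel bed (bed top 12 mm, plate top 22 mm above the bench), with a round, 47 mm diameter pocket through its centre, edges chamfered 1.5 mm. A seated die stands on the bed, 26 mm proud of the plate. Origin: pocket centre, on its floor (bed top); y along the row of three plates (95 mm pitch, any order), x across it, z up.
- clamp_top (a point): centre of the top of the black round push button (32 mm across) on the grey control box (110 x 90 mm, 50 mm high, fixed to the bench). The button is pressed straight down.
- clamp (a joint): travel of that button in m: 0 up, 0.006 fully down; springs back by itself, fully down takes about 5 N; counts as pressed beyond 0.004.
- leafbox: bystander: closed dark wooden box, 114 x 94 mm, 47 mm high, loose. Origin: centre of its underside. It and the control box stand on opposite sides of the bench, either way round.
- jar: bystander: amber glass jar with a steel cap, 56 mm across, 75 mm high, loose. Origin: centre of its underside.
- brush: bystander: flat brush with a wooden handle, 200 mm long, 42 mm wide, 20 mm thick, lying on the bench, loose. Origin: under its middle; x points from handle to bristles.
Not all that is in view belongs to the job. Leave any red or turquoise look-alike of the die_oblong alone. Of the things that look like the part that bears clamp_top, take the one that is farthest to the robot's right at the start.

How it is judged (in metres and radians):
On the way, in this order (a step that is already met when the one before it is completed fails the run):
1. both dies seated in their own pockets and let go (horizontal distance between die_oblong and nest_oblong below 0.005 m and z of die_oblong in the frame of nest_oblong below 0.003 m and angle between each of die_oblong, die_square's own z axis and vertical below 0.06 rad and horizontal distance between die_square and nest_square below 0.005 m and z of die_square in the frame of nest_square below 0.003 m and contact force between each of die_oblong, die_square and the fingers below 0.1 N and linear speed of each of die_oblong, die_square below 0.02 m/s), for 0.2 s.
2. with the dies seated, the button is held down for its dwell (1.8 s counts as two) (horizontal distance between die_oblong and nest_oblong below 0.005 m and z of die_oblong in the frame of nest_oblong below 0.003 m and angle between each of die_oblong, die_square's own z axis and vertical below 0.06 rad and horizontal distance between die_square and nest_square below 0.005 m and z of die_square in the frame of nest_square below 0.003 m and value of joint clamp above 0.004 m), for 1.8 s.
At the end, for the whole second after the job is handed in: Oblong, square and round die each in the pocket of its own shape: within 5 mm of its centre, foot within 3 mm of the pocket floor, tilted less than 0.06 rad; the two loaded dies released and at rest; the button let go (travel under 1.5 mm) (all of step 1 and horizontal distance between die_round and nest_round below 0.005 m and z of die_round in the frame of nest_round below 0.003 m and angle between die_round's own z axis and vertical below 0.06 rad and value of joint clamp below 0.0015 m); the robot touches nothing.
It fails at once if a die dropped or thrown: in the air touching nothing, more than 20 mm above the bed (32 mm above the bench) ((height (world z) of die_oblong above 0.032 m and contact force between die_oblong and anything else below 0.01 N) or (height (world z) of die_square above 0.032 m and contact force between die_square and anything else below 0.01 N)).
It fails at once if the round die lifted out of its pocket (over 8 mm) (z of die_round in the frame of nest_round above 0.008 m).
It fails at once if the wooden box, jar or brush moved by over 30 mm (distance of any of leafbox, jar, brush from where it was at the start of the episode above 0.03 m).
It also fails if it takes over 72 s, if anything falls off the work surface, if the arm or the gripper's body presses on something with over 40 N, if the wrist force passes 120 N, or if a joint passes its speed limit or range.

### The arm

A 6-joint arm with a two-finger parallel gripper is mounted at the origin on the work surface. World frame = base frame: x ahead of the robot, y to its left, z up, the work surface at z = 0. Lengths are in mm, angles in rad, forces in N, time in s.
With the tool pointing down it reaches from about 275 to 1000 mm from the base axis. Payload 8.4 kg.
Tool frame: the origin (TCP) lies at the very end of the fingers, on their centre line; the grasp point (between the pads) lies behind it (r.grip_point_offset is the x of the grasp point in the tool frame, in mm); x points along the fingers, z is the direction in which the jaws open and shut, and the axes are right-handed (so a half turn about x gives the same grasp; the last joint's range is limited). The gripper opens to 85 mm and grips with 20 to 120 N. Pads are 22 mm wide; open, the fingers measure 114 mm over their backs; the gripper's body (76 mm by 85 mm) begins 54 mm behind the grasp point. The pads swing forward as they close: fully open they stand 13 mm farther back than shut.
Start: joints at [-1.335, 0.353, 1.633, -0, 1.155, -0.002], TCP at [147.227, -607.414, 231.281] pointing down, gripper open.
Joint ranges: [-2.63, 2.63], [-0.92, 2.1], [0.06, 2.66], [-1.3, 4.44], [0, 2.69], [-3.02, 3.02]. Speed limits (rad/s): [2.22, 2.22, 2.79, 3.14, 3.14, 3.14].

### API

Orientations are given as [roll, pitch, yaw] about the fixed x, y, z axes, in that order (R = Rz(yaw) Ry(pitch) Rx(roll)).
In Python, from rig import r, vision, order gives the robot as it stands. The module is installed in compiled form; this text tells all that it offers.
- The arm moves only by the tool step_arm, never from a script. Its argument "rows" is a list of rows, each a list of 7 numbers: the shift along the world's x, y, z in mm, then the turn, a rotation vector about the world's x, y, z in rad, then the finger opening in mm, from 0 to 85.4. A call has exactly 8 rows; each row is the pose to reach, as a shift and turn from the pose measured when the call began; what a row does not reach only later rows make up. A row lasts 1/8 s, in which the tool goes at most 62.5 mm and 10.7 degrees, less where a joint would pass 70% of its speed; a pose out of reach is approached as far as the arm can. A call with a gripper value outside its range is refused whole. The fingers move at their own pace and stop on an object; "force" is the grip in N (left out, the last holds). Time passes only in rows, so rows that repeat a pose let the fingers close, or fill a call up. It gives the time, the measured TCP pose, the force and the opening at its end, in the units of the state.
- r.sense(): the state, without advancing time (a new reading comes with each control period).
- vision.grab_frame(name): name is "scene" or "top"; returns (picture, depth): 420x560x3 uint8, red, green, blue; 420x560 float32, mm along the optical axis (not along the pixel's ray), 0 where there is no reading.
- vision.camera_info(name): a dict with "K" (3x3 intrinsics, pixels), "distortion" ([k1, k2, p1, p2, k3] as OpenCV has them; the pictures are not rectified), "origin" and "attitude" of the camera in the world. Camera axes: x right, y down, z forward; pixel columns grow to the right and rows downward; lengths in mm; the calibration is good to about 2 mm. A picture is of the moment at which its call begins. camera_info takes no time and is no camera call.
- order.sign_off(): hands the job in, once; it reports no verdict.
The state is a dict: "clock": time; "qpos": joint angles; "qvel": joint speeds; "joint_efforts": joint torques, N m; "eef_pos": TCP position; "tcp_rot": TCP orientation; "contact_force": force on the tool from outside, world axes, zero at the start; "wrist_torque": the same for the moment, N m; "opening": opening from 0.0 (shut) to 1.0 (fully open).
Only numpy, scipy, OpenCV 4.12 (cv2) and the standard library are available. Lean on these libraries where they do the work, as an engineer would, in place of code of your own. Each camera call takes 0.05 s, during which the arm holds its last target.

## Working session

There is one attempt and no reset: what is moved stays moved. The work goes in short steps, Python scripts to look and compute and a tool call to move; the robot and the scene stay as the last step left them, time stands still between calls to the robot, and variables do not carry over. Pictures are saved under pics/ and viewed, and the job is handed in when it is done.

Besides the shell and the picture viewer there is one more tool, called after ">>>" by a JSON object that holds its "method" and its "body". step_arm: Moves the arm, as the interface text tells. Its arguments: {"type":"object","properties":{"rows":{"type":"array"},"force":{"type":"number"}},"required":["rows"]}

```bash
mkdir -p pics; cat > h.py <<'E'
import numpy as np,cv2
from rig import r,vision,order
def grab(n,tag):
    p,d=vision.grab_frame(n); cv2.imwrite(f'pics/{tag}.png',p[:,:,::-1]); np.save(f'pics/{tag}_d.npy',d); return p,d
E
python3 - <<'E'
from h import *
for n in('scene','top'):
    grab(n,n+'0'); print(n,vision.camera_info(n))
print(r.sense(),r.grip_point_offset)
E
```

```text
scene {'K': array([[521.87114376,   0.        , 280.18234939],
       [  0.        , 521.87114376, 203.24520932],
       [  0.        ,   0.        ,   1.        ]]), 'distortion': array([0.04879397, 0.        , 0.        , 0.        , 0.        ]), 'origin': array([1267.7521385 , -323.53898218, 1158.64272191]), 'attitude': array([-2.50868910e+00,  8.94128735e-04,  1.02568908e+00])}
top {'K': array([[396.73423421,   0.        , 282.6295466 ],
       [  0.        , 396.73423421, 208.16200483],
       [  0.        ,   0.        ,   1.        ]]), 'distortion': array([-0.06307003,  0.        ,  0.        ,  0.        ,  0.        ]), 'origin': array([ 405.96846816,  103.02865274, 1083.78251322]), 'attitude': array([-2.96451022e+00,  2.44833513e-03, -1.55591588e+00])}
{'clock': 0.1, 'qpos': array([-1.33539876e+00,  3.53619769e-01,  1.63405507e+00,  1.53062812e-06,
        1.15522593e+00, -2.39426926e-03]), 'qvel': array([-0.00193342, -0.00035664, -0.00226133,  0.00103199,  0.00116307,
       -0.00026313]), 'joint_efforts': array([-6.20544815e-04, -6.06356192e+01, -3.42821038e+01,  2.79098037e-05,
        3.92645539e-03,  1.09309187e-05]), 'eef_pos': array([ 147.12546462, -606.98775593,  230.61324345]), 'tcp_rot': array([3.13812849, 1.56948821, 1.80512338]), 'contact_force': array([-0.20978211, -0.27237717, -0.5557137 ]), 'wrist_torque': array([ 0.08463634,  0.03882016, -0.04111072]), 'opening': 1.0034950353724872} -18.700000000000003
```

View pics/scene0.png

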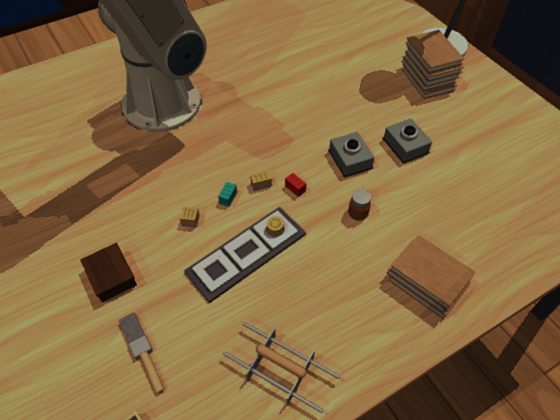

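View pics/top0.png

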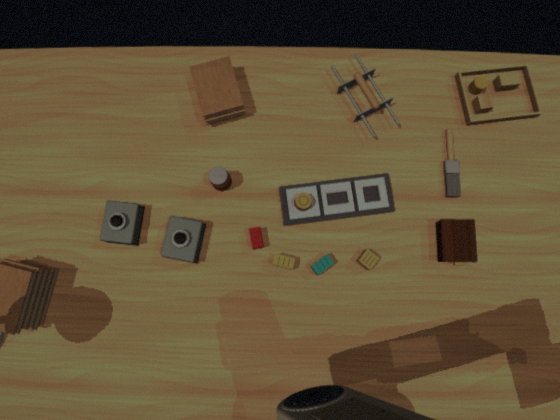

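```bash
cat >> h.py <<'E'
from scipy.spatial.transform import Rotation as R
def toworld(n,px,d=None,z=None):
    c=vision.camera_info(n); px=np.array(px,float).reshape(-1,1,2)
    u=cv2.undistortPoints(px,c['K'],c['distortion'])[:,0]; ray=np.c_[u,np.ones(len(u))]
    M=R.from_euler('xyz',c['attitude']).as_matrix(); w=ray@M.T
    if d is not None: return c['origin']+w*np.array(d).reshape(-1,1)
    return c['origin']+w*((z-c['origin'][2])/w[:,2:])
def crop(src,out,x0,y0,x1,y1,s):
    im=cv2.imread(f'pics/{src}.png')[y0:y1,x0:x1]; im=cv2.resize(im,None,fx=s,fy=s,interpolation=cv2.INTER_CUBIC); cv2.imwrite(f'pics/{out}.png',im)
E
python3 - <<'E'
from h import *
crop('top0','c_top',245,165,405,285,5); crop('scene0','c_scene',170,155,330,305,4); crop('top0','c_box',90,160,250,270,5)
for n,pts in (('top',[(118,221),(180,238),(456,241),(303,202),(338,198),(372,195),(369,259),(285,261),(322,264),(257,238),(219,178),(330,330),(220,330)]),('scene',[(352,146),(409,131),(189,213),(261,178),(215,268),(246,249),(275,222),(108,268),(360,198)])):
    d=np.load(f'pics/{n}0_d.npy')
    print(n); print(np.c_[pts,toworld(n,pts,[d[y,x] for x,y in pts])].round(0))
E
```

```text
top
[[ 118.  221.  547.  536.   74.]
 [ 180.  238.  506.  372.   68.]
 [ 456.  241.  510. -353.   45.]
 [ 303.  202.  609.   54.   47.]
 [ 338.  198.  629.  -44.   11.]
 [ 372.  195.  639. -139.   10.]
 [ 369.  259.  461. -121.   34.]
 [ 285.  261.  453.  100.   35.]
 [ 322.  264.  446.    3.   39.]
 [ 257.  238.  512.  175.   36.]
 [ 219.  178.  664.  276.   77.]
 [ 330.  330.  274.  -21.    2.]
 [ 220.  330.  269.  270.   -3.]]
scene
[[ 352.  146.  518.  366.   69.]
 [ 409.  131.  556.  540.   69.]
 [ 189.  213.  462. -118.   30.]
 [ 261.  178.  462.  102.   36.]
 [ 215.  268.  635. -131.   12.]
 [ 246.  249.  625.  -38.    9.]
 [ 275.  222.  614.   56.   46.]
 [ 108.  268.  522. -356.   49.]
 [ 360.  198.  680.  273.   75.]]
```

View pics/c_top.png

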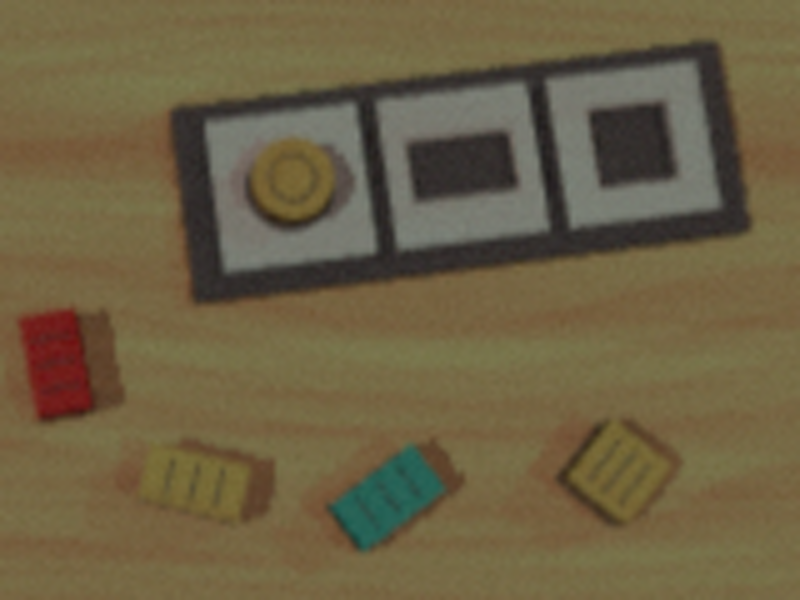

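View pics/c_scene.png

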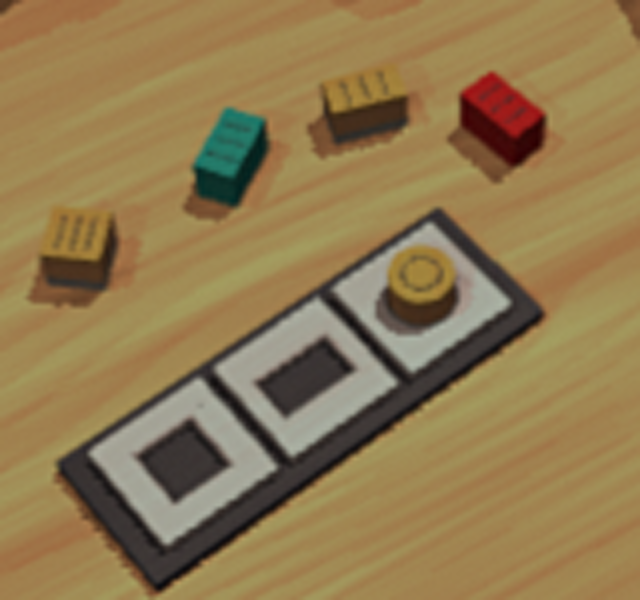

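View pics/c_box.png

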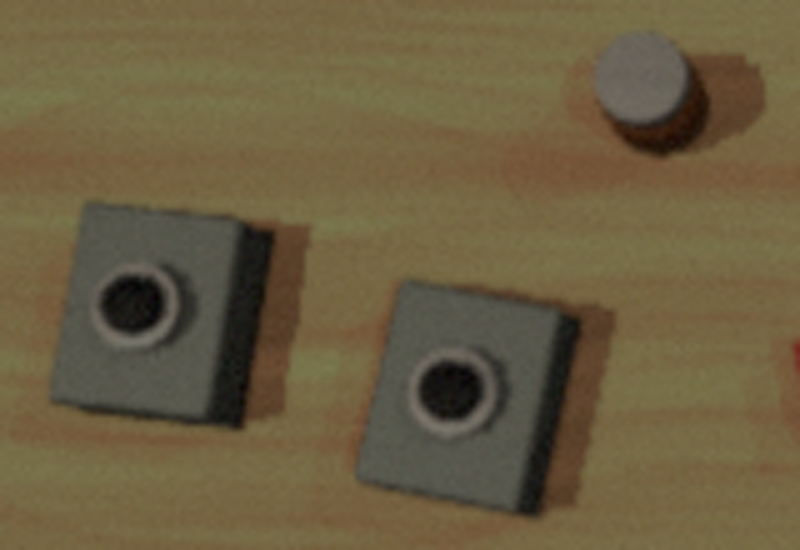

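```bash
cat > m.py <<'E'
from h import *
def ortho(n,src,z,x0,x1,y0,y1,s=3):
    # image: rows -> x decreasing (up=+x), cols -> y decreasing (left=+y); s px/mm
    xs=np.arange(x1,x0,-1/s); ys=np.arange(y1,y0,-1/s)
    X,Y=np.meshgrid(xs,ys,indexing='ij'); P=np.stack([X,Y,np.full_like(X,z)],-1).reshape(-1,3)
    c=vision.camera_info(n); M=R.from_euler('xyz',c['attitude']).as_matrix()
    rv=cv2.Rodrigues(M.T)[0]; t=-M.T@c['origin']
    q=cv2.projectPoints(P,rv,t,c['K'],c['distortion'])[0].reshape(X.shape+(2,)).astype(np.float32)
    return cv2.remap(cv2.imread(f'pics/{src}.png'),q,None,cv2.INTER_CUBIC)
def rects(mask,x1,y1,s,amin):
    mask=cv2.morphologyEx(mask.astype(np.uint8),cv2.MORPH_OPEN,np.ones((7,7)))
    out=[]
    for c in cv2.findContours(mask,cv2.RETR_EXTERNAL,cv2.CHAIN_APPROX_NONE)[0]:
        if cv2.contourArea(c)/s/s<amin: continue
        (a,b),(w,h),_=cv2.minAreaRect(c); bx=cv2.boxPoints(cv2.minAreaRect(c))
        e=[bx[1]-bx[0],bx[2]-bx[1]]; e=max(e,key=np.linalg.norm)
        d=np.array([-e[1],-e[0]]); yaw=np.degrees(np.arctan2(d[1],d[0]))%180
        out.append((round(x1-b/s,1),round(y1-a/s,1),round(max(w,h)/s,1),round(min(w,h)/s,1),round(yaw,1),'area',round(cv2.contourArea(c)/s/s)))
    return out
E
python3 - <<'E'
from m import *
for n in('top','scene'):
    o=ortho(n,n+'0',22,560,700,-210,130); h=cv2.cvtColor(o,cv2.COLOR_BGR2HSV)
    cv2.imwrite(f'pics/o_{n}_bed.png',cv2.resize(o,None,fx=.75,fy=.75))
    g=o.mean(-1); print(n,'plate',np.percentile(g,[5,50,95]))
    m=(h[...,1]<50)&(g>np.percentile(g,95)*.68)
    m=cv2.morphologyEx(m.astype(np.uint8),cv2.MORPH_OPEN,np.ones((3,3)))
    for q in rects(m,700,130,3,2000): print(q)
    o=ortho(n,n+'0',36,400,520,-190,170); h=cv2.cvtColor(o,cv2.COLOR_BGR2HSV)
    cv2.imwrite(f'pics/o_{n}_die.png',cv2.resize(o,None,fx=.7,fy=.7))
    for y,x in ((100,455),(-120,462)):
        j=int((170-y)*3);i=int((520-x)*3); print('hsv',h[i-12:i+12,j-12:j+12].reshape(-1,3).mean(0))
E
```

```text
top plate [ 44.33333333  95.66666667 121.        ]
(614.1, 54.2, 85.6, 84.7, np.float32(8.3), 'area', 7066)
(627.7, -39.8, 85.5, 84.8, np.float32(8.2), 'area', 7069)
(641.1, -134.0, 85.4, 85.2, np.float32(8.1), 'area', 7098)
hsv [ 23.90451389 133.23958333 111.59375   ]
hsv [ 23.00520833 129.35069444 107.17013889]
scene plate [ 38.         121.         164.33333333]
(616.8, 53.6, 85.2, 84.7, np.float32(8.1), 'area', 7031)
(630.3, -40.0, 85.1, 85.0, np.float32(8.1), 'area', 7027)
(644.2, -133.8, 85.0, 84.7, np.float32(98.3), 'area', 7012)
hsv [ 19.97916667 160.42881944 148.52951389]
hsv [ 19.109375   153.47395833 140.71354167]
```

View pics/o_top_die.png

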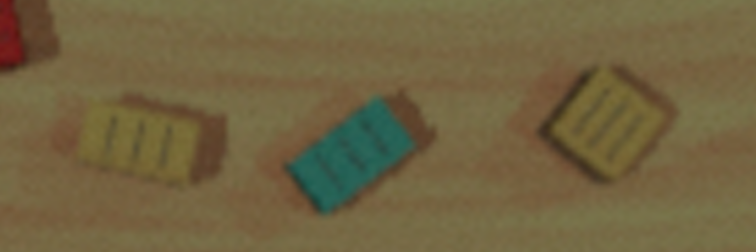

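View pics/o_scene_die.png

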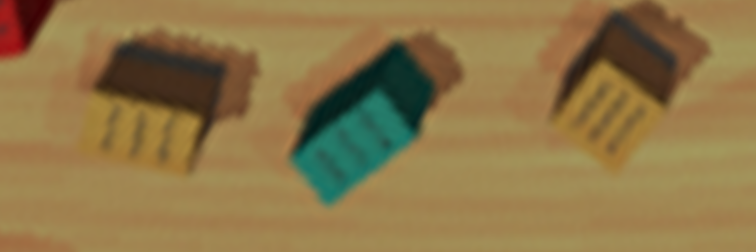

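```bash
python3 - <<'E'
from m import *
for n,(sl,vl) in (('top',(100,80)),('scene',(115,105))):
    o=ortho(n,n+'0',36,400,520,-190,170); h=cv2.cvtColor(o,cv2.COLOR_BGR2HSV).astype(int)
    for y,x in ((60,430),(-60,430)):
        j=int((170-y)*3);i=int((520-x)*3); print('table',h[i-12:i+12,j-12:j+12].reshape(-1,3).mean(0))
    for hl in (19,21,22) if n=='top' else (16,17,18):
     for ds in (0,10,20):
      m=(h[...,0]>=hl)&(h[...,0]<35)&(h[...,1]>sl+ds)&(h[...,2]>vl)
      m=cv2.morphologyEx(m.astype(np.uint8),cv2.MORPH_CLOSE,np.ones((13,13)))
      print(n,hl,ds,[q for q in rects(m,520,170,3,800) if q[2]<75])
E
```

```text
table [ 18.67881944 115.52256944 118.82638889]
table [ 21.63020833 109.51736111 117.90798611]
top 19 0 []
top 19 10 []
top 19 20 [(452.2, 105.1, 60.3, 35.0, np.float32(74.4), 'area', 1782), (458.3, -122.8, 56.6, 44.7, np.float32(47.5), 'area', 1823)]
top 21 0 [(459.9, -52.1, 51.0, 32.5, np.float32(89.5), 'area', 1033), (462.9, -163.3, 59.8, 36.7, np.float32(101.3), 'area', 1160)]
top 21 10 [(471.0, -120.2, 72.3, 58.3, np.float32(7.2), 'area', 2103)]
top 21 20 [(452.9, 104.3, 56.0, 32.2, np.float32(75.0), 'area', 1574), (461.4, -119.3, 44.2, 42.1, np.float32(50.4), 'area', 1587)]
top 22 0 [(461.7, -164.5, 53.2, 35.5, np.float32(94.4), 'area', 937), (461.8, -118.7, 41.0, 40.9, np.float32(51.0), 'area', 1496)]
top 22 10 [(454.5, 104.9, 54.8, 32.8, np.float32(75.7), 'area', 1485), (461.8, -118.7, 41.0, 40.9, np.float32(51.0), 'area', 1496)]
top 22 20 [(453.6, 104.8, 54.1, 31.1, np.float32(75.7), 'area', 1459), (461.8, -118.7, 41.0, 40.9, np.float32(51.0), 'area', 1496)]
table [ 19.92534722 125.14236111 161.09548611]
table [ 20.91840278 122.30034722 161.17534722]
scene 16 0 []
scene 16 10 []
scene 16 20 [(468.8, -109.4, 68.4, 47.4, np.float32(56.2), 'area', 2084)]
scene 17 0 []
scene 17 10 []
scene 17 20 [(456.2, 105.0, 63.6, 34.9, np.float32(81.2), 'area', 1872), (463.2, -117.8, 48.2, 47.4, np.float32(56.2), 'area', 1761)]
scene 18 0 []
scene 18 10 []
scene 18 20 [(454.6, 103.7, 59.7, 33.9, np.float32(76.7), 'area', 1791), (464.5, -120.2, 47.0, 43.2, np.float32(139.1), 'area', 1703)]
```

```bash
cat > t.py <<'E'
from h import *
def plan(x,y,z,jawdeg):
    s=r.sense(); T=R.from_euler('xyz',s['tcp_rot']); z0=T.as_matrix()[:,2]
    cur=np.degrees(np.arctan2(z0[1],z0[0])); dy=(jawdeg-cur+90)%180-90
    tgt=[]
    for off in (0,180 if dy<0 else -180):
        d=dy+off; zz=np.radians(cur+d); Z=np.array([np.cos(zz),np.sin(zz),0]); X=np.array([0,0,-1.]); Y=np.cross(Z,X)
        rv=(R.from_matrix(np.c_[X,Y,Z])*T.inv()).as_rotvec(); tgt.append((round(d,1),rv.round(4)))
    print('t',round(s['clock'],2),'pos',s['eef_pos'].round(1),'jaw',cur.round(1),'toolx',T.as_matrix()[:,0].round(4),'q1,q6',s['qpos'][[0,5]].round(3),'open',round(s['opening'],3),'F',s['contact_force'].round(1))
    print('d',(np.array([x,y,z])-s['eef_pos']).round(1),tgt)
if __name__=='__main__':
    import sys; plan(*map(float,sys.argv[1:5]))
E
python3 t.py 463 -119 120 51;python3 t.py 463 -119 120 -39
```

```text
t 0.1 pos [ 147.1 -607.   230.6] jaw -76.4 toolx [-3.0e-04  1.3e-03 -1.0e+00] q1,q6 [-1.335 -0.002] open 1.003 F [-0.2 -0.3 -0.6]
d [ 315.9  488.  -110.6] [(np.float64(-52.6), array([-1.300e-03,  3.000e-04, -9.185e-01])), (np.float64(127.4), array([-4.0000e-04, -1.6000e-03,  2.2231e+00]))]
t 0.1 pos [ 147.1 -607.   230.6] jaw -76.4 toolx [-3.0e-04  1.3e-03 -1.0e+00] q1,q6 [-1.335 -0.002] open 1.003 F [-0.2 -0.3 -0.6]
d [ 315.9  488.  -110.6] [(np.float64(37.4), array([-0.0011, -0.0007,  0.6523])), (np.float64(-142.6), array([-9.0000e-04,  1.5000e-03, -2.4893e+00]))]
```

>>> {"method": "step_arm", "body": {"rows": [[20, 30, 0, 0, 0, 0.04, 85], [50, 77, 0, 0, 0, 0.11, 85], [85, 131, 0, 0, 0, 0.19, 85], [120, 185, -10, 0, 0, 0.27, 85], [155, 239, -20, 0, 0, 0.35, 85], [190, 293, -30, 0, 0, 0.43, 85], [220, 340, -40, 0, 0, 0.5, 85], [250, 386, -50, 0, 0, 0.57, 85]], "force": 50}}

```text
clock: 1.1
eef_pos: [397.8, -219.1, 180.4]
tcp_rot: [3.018, 1.57, 2.258]
contact_force: [0.1, -1.2, 0.5]
opening: 0.993
```

```bash
python3 t.py 463 -119 110 -39
```

```text
t 1.1 pos [ 397.8 -219.1  180.4] jaw -43.6 toolx [-6.e-04  7.e-04 -1.e+00] q1,q6 [-0.507  0.253] open 0.993 F [ 0.1 -1.2  0.5]
d [ 65.2 100.1 -70.4] [(np.float64(4.6), array([-0.0007, -0.0006,  0.08  ])), (np.float64(-175.4), array([-1.0000e-03,  1.1000e-03, -3.0616e+00]))]
```

>>> {"method": "step_arm", "body": {"rows": [[15, 23, -10, 0, 0, 0.02, 85], [30, 46, -22, 0, 0, 0.04, 85], [45, 70, -40, 0, 0, 0.06, 85], [58, 90, -60, 0, 0, 0.08, 85], [65, 100, -80, 0, 0, 0.08, 85], [65, 100, -95, 0, 0, 0.08, 85], [65, 100, -105, 0, 0, 0.08, 85], [65, 100, -110, 0, 0, 0.08, 85]]}}

```text
clock: 2.1
eef_pos: [462.4, -119.6, 69.9]
tcp_rot: [-2.999, 1.569, 2.603]
contact_force: [-0.2, 0.9, 0.8]
opening: 0.995
```

```bash
python3 - <<'E'
from h import *
grab('top','t1');grab('scene','s1'); crop('t1','t1c',290,160,430,300,4); crop('s1','s1c',140,140,280,260,5)
E
python3 t.py 463 -119 13 -39
```

```text
t 2.2 pos [ 462.5 -119.5   70.2] jaw -39.0 toolx [-1.1e-03  8.0e-04 -1.0e+00] q1,q6 [-0.256  0.425] open 0.997 F [-0.1  0.3 -0.1]
d [  0.5   0.5 -57.2] [(np.float64(0.0), array([-0.0008, -0.0011,  0.0008])), (np.float64(-180.0), array([-1.8000e-03,  1.2000e-03, -3.1408e+00]))]
```

View pics/t1c.png

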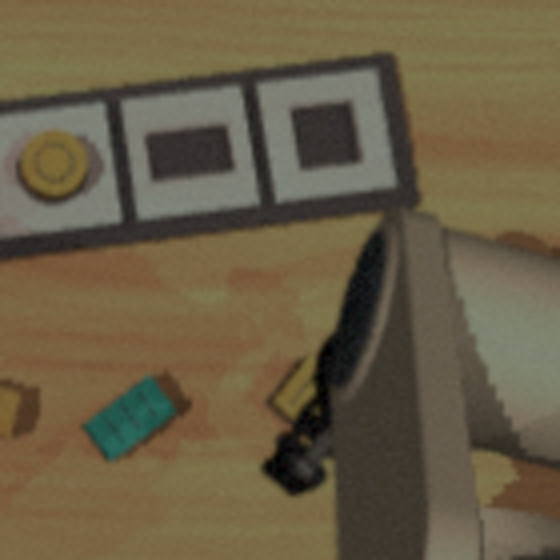

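View pics/s1c.png

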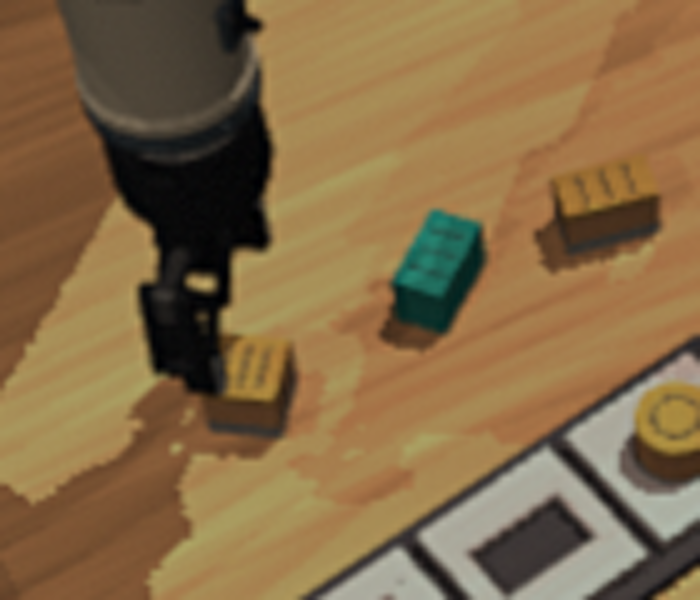

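```bash
python3 - <<'E'
from h import *
c=vision.camera_info('scene'); M=R.from_euler('xyz',c['attitude']).as_matrix()
j=np.array([np.cos(np.radians(-39)),np.sin(np.radians(-39)),0]);k=np.array([-j[1],j[0],0])
P=[np.array([462.5,-119.5,z])+j*a+k*b for z in(70,83) for a in(43,-43,57,-57) for b in (-11,11)]
q=cv2.projectPoints(np.array(P),cv2.Rodrigues(M.T)[0],-M.T@c['origin'],c['K'],c['distortion'])[0].reshape(-1,2)
print(((q-[140,140])*5).round(0))
E
```

```text
[[190. 389.]
 [232. 394.]
 [231. 255.]
 [272. 260.]
 [183. 411.]
 [226. 416.]
 [237. 235.]
 [278. 239.]
 [186. 374.]
 [228. 379.]
 [227. 240.]
 [268. 245.]
 [179. 397.]
 [222. 402.]
 [234. 219.]
 [275. 224.]]
```

>>> {"method": "step_arm", "body": {"rows": [[0.5, 0.5, -15, 0, 0, 0, 85], [0.5, 0.5, -30, 0, 0, 0, 85], [0.5, 0.5, -45, 0, 0, 0, 85], [0.5, 0.5, -57, 0, 0, 0, 85], [0.5, 0.5, -57, 0, 0, 0, 70], [0.5, 0.5, -57, 0, 0, 0, 55], [0.5, 0.5, -57, 0, 0, 0, 45], [0.5, 0.5, -57, 0, 0, 0, 35]], "force": 40}}

```text
clock: 3.2
eef_pos: [463.1, -119.0, 13.7]
tcp_rot: [3.035, 1.57, 2.354]
contact_force: [-1.8, 1.1, 4.8]
opening: 0.464
```

>>> {"method": "step_arm", "body": {"rows": [[0, 0, 0, 0, 0, 0, 30], [0, 0, 0, 0, 0, 0, 30], [0, 0, 0, 0, 0, 0, 30], [0, 0, 0, 0, 0, 0, 30], [0, 0, 0, 0, 0, 0, 30], [0, 0, 0, 0, 0, 0, 30], [0, 0, 0, 0, 0, 0, 30], [0, 0, 0, 0, 0, 0, 30]]}}

```text
clock: 4.2
eef_pos: [463.1, -119.0, 13.8]
tcp_rot: [3.035, 1.57, 2.353]
contact_force: [-0.3, -0.5, 0.8]
opening: 0.458
```

```bash
python3 - <<'E'
from h import *
grab('scene','s2'); crop('s2','s2c',140,140,280,260,5)
E
python3 t.py 463 -119 13 -39
```

```text
t 4.25 pos [ 463.1 -119.    13.8] jaw -39.0 toolx [-8.e-04  8.e-04 -1.e+00] q1,q6 [-0.255  0.426] open 0.457 F [-0.3  0.2  0.5]
d [-0.1 -0.  -0.8] [(np.float64(0.0), array([-0.0008, -0.0008,  0.0008])), (np.float64(-180.0), array([-1.2000e-03,  1.2000e-03, -3.1408e+00]))]
```

View pics/s2c.png

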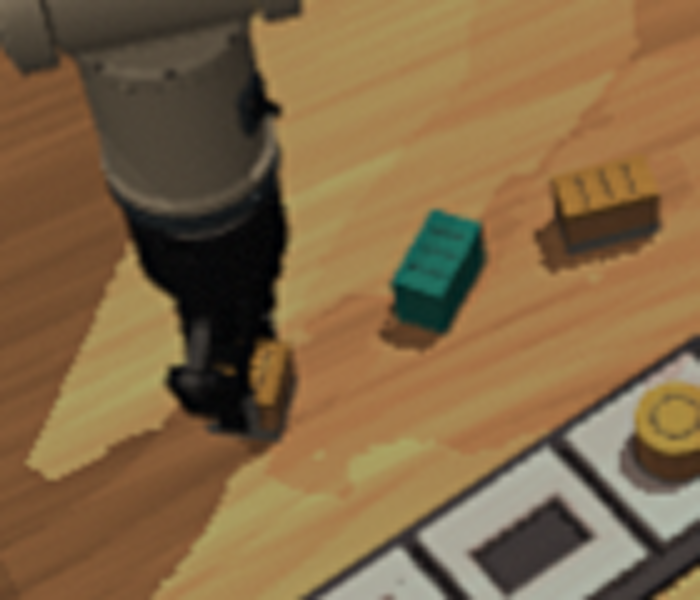

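```bash
cat > pr.py <<'E'
from h import *
def proj(n,P):
    c=vision.camera_info(n); M=R.from_euler('xyz',c['attitude']).as_matrix()
    return cv2.projectPoints(np.array(P,float),cv2.Rodrigues(M.T)[0],-M.T@c['origin'],c['K'],c['distortion'])[0].reshape(-1,2)
E
python3 - <<'E'
from pr import *
crop('s2','s2d',170,190,215,235,14)
crop('s0' if 0 else 'scene0','s0d',170,190,215,235,14)
j=np.array([np.cos(np.radians(-39)),np.sin(np.radians(-39)),0]);k=np.array([-j[1],j[0],0])
for z in(0,10,36):
  P=[np.array([463.1,-119,z])+j*a+k*b for a,b in((20,-20),(20,20),(-20,20),(-20,-20))]
  print(z,(((proj('scene',P)-[170,190])+.5)*14).round(0).tolist())
E
```

```text
0 [[164.0, 502.0], [370.0, 526.0], [418.0, 355.0], [215.0, 332.0]]
10 [[156.0, 473.0], [363.0, 496.0], [411.0, 325.0], [208.0, 302.0]]
36 [[135.0, 395.0], [345.0, 418.0], [394.0, 246.0], [187.0, 223.0]]
```

View pics/s2d.png

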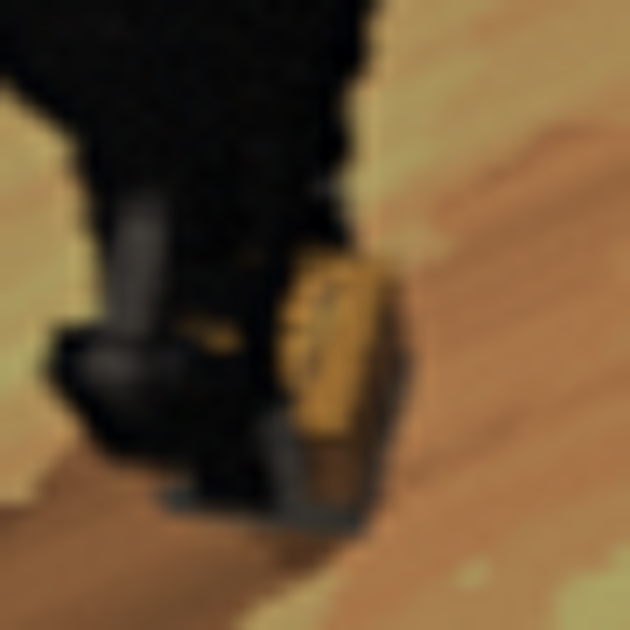

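View pics/s0d.png

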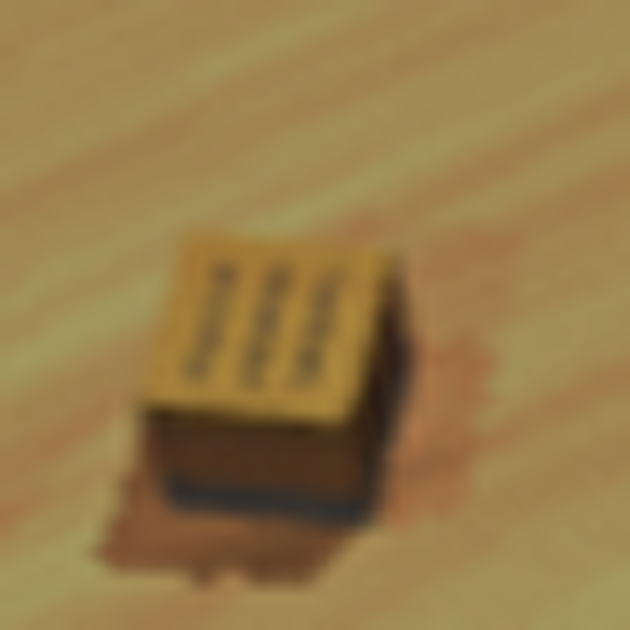

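>>> {"method": "step_arm", "body": {"rows": [[0, 0, 5, 0, 0, 0, 30], [0, 0, 20, 0, 0, -0.03, 30], [10, -1, 40, 0, 0, -0.12, 30], [35, -3, 55, 0, 0, -0.22, 30], [65, -5, 60, 0, 0, -0.33, 30], [95, -8, 60, 0, 0, -0.44, 30], [125, -11, 60, 0, 0, -0.55, 30], [150, -13, 60, 0, 0, -0.65, 30]]}}

```text
clock: 5.25
eef_pos: [614.4, -132.1, 74.9]
tcp_rot: [2.144, 1.57, 0.808]
contact_force: [0.0, 0.4, -3.1]
opening: 0.458
```

>>> {"method": "step_arm", "body": {"rows": [[15, -1, -2, 0, 0, -0.05, 30], [25, -2, -10, 0, 0, -0.09, 30], [30, -2, -18, 0, 0, -0.1, 30], [30, -2, -22, 0, 0, -0.1, 30], [30, -2, -25, 0, 0, -0.1, 30], [30, -2, -25, 0, 0, -0.1, 30], [30, -2, -25, 0, 0, -0.1, 30], [30, -2, -25, 0, 0, -0.1, 30]]}}

```text
clock: 6.25
eef_pos: [644.4, -134.1, 50.2]
tcp_rot: [1.974, 1.569, 0.538]
contact_force: [-0.3, -0.4, -3.5]
opening: 0.456
```

```bash
python3 - <<'E'
from pr import *
grab('scene','s3'); crop('s3','s3c',175,230,255,300,9);grab('top','t3');crop('t3','t3c',320,150,430,230,6)
s=r.sense();p=s['eef_pos'];print(p)
a0=np.radians(8.2);j=np.array([np.cos(a0),np.sin(a0),0]);k=np.array([-j[1],j[0],0])
o=np.array([175,230])
zf=p[2]-13.8
for z in(zf,zf+10):
  P=[np.array([p[0],p[1],z])+j*a+k*b for a,b in((20,-20),(20,20),(-20,20),(-20,-20))]
  print(z,(((proj('scene',P)-o)+.5)*9).round(0).tolist())
for cx in ((643.5,-134),):
  P=[np.array([*cx,22])+j*a+k*b for h in(21.5+1.5,42) for a,b in((h,-h),(h,h),(-h,h),(-h,-h))]
  print((((proj('scene',P)-o)+.5)*9).round(0).tolist())
E
python3 t.py 643.5 -134 50 -81.8
```

```text
[ 644.44708567 -134.15813167   50.09054638]
36.290546382386566 [[343.0, 426.0], [465.0, 343.0], [379.0, 244.0], [259.0, 325.0]]
46.290546382386566 [[339.0, 408.0], [461.0, 325.0], [376.0, 226.0], [254.0, 307.0]]
[[345.0, 463.0], [483.0, 367.0], [386.0, 254.0], [249.0, 347.0], [327.0, 553.0], [580.0, 375.0], [402.0, 172.0], [152.0, 339.0]]
t 6.35 pos [ 644.4 -134.2   50.1] jaw -82.3 toolx [ 1.1e-03  7.0e-04 -1.0e+00] q1,q6 [-0.208  1.227] open 0.462 F [ 0.1 -0.4 -2.6]
d [-0.9  0.2 -0.1] [(np.float64(0.5), array([-0.0007,  0.0011,  0.0085])), (np.float64(-179.5), array([ 1.8000e-03,  1.1000e-03, -3.1331e+00]))]
```

View pics/s3c.png

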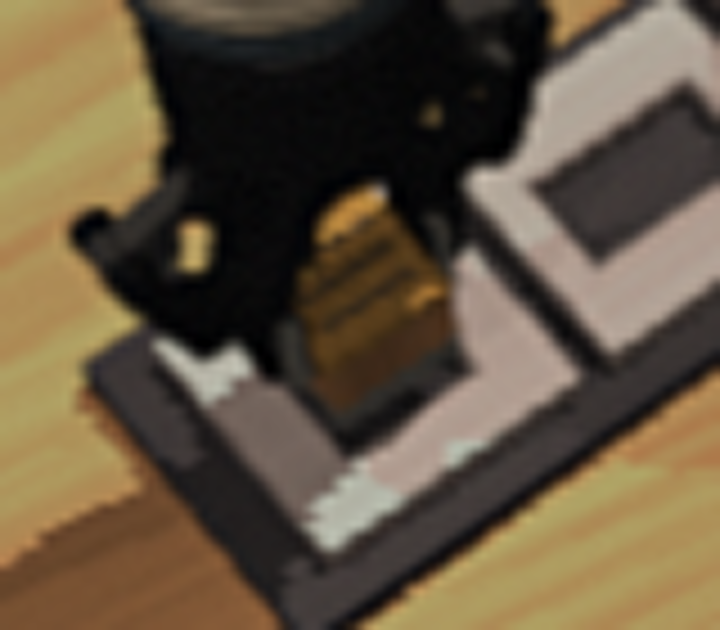

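View pics/t3c.png

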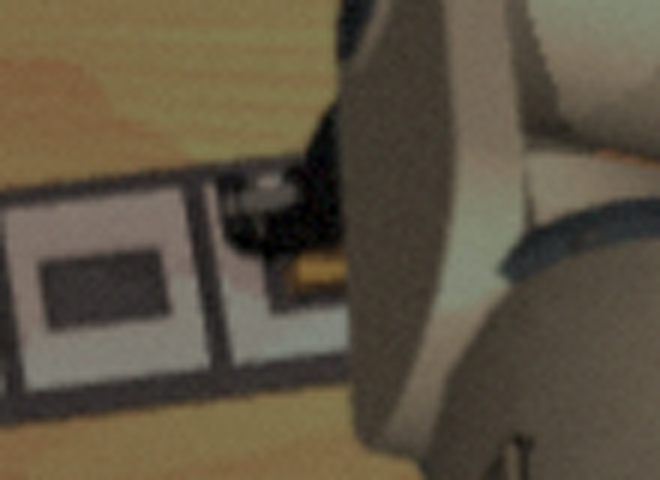

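```bash
python3 - <<'E'
from pr import *
crop('s3','s3d',200,245,235,285,18)
im=cv2.imread('pics/s3d.png'); im=np.clip(im.astype(float)*1.8,0,255).astype(np.uint8)
p=np.array([644.4,-134.2]);a0=np.radians(7.7);o=np.array([200,245])
def box(c,a0,z,h,col):
    j=np.array([np.cos(a0),np.sin(a0),0]);k=np.array([-j[1],j[0],0])
    q=(((proj('scene',[np.array([*c,z])+j*a+k*b for a,b in((h,-h),(h,h),(-h,h),(-h,-h))])-o)+.5)*18).astype(int)
    cv2.polylines(im,[q],True,col,1); 
box(p,a0,36.3,20,(0,0,255));box(p,a0,46.3,20,(0,255,255));box(p,a0,72.3,20,(255,255,0))
cv2.imwrite('pics/s3e.png',im)
E
```

```text
(no output)
```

View pics/s3e.png

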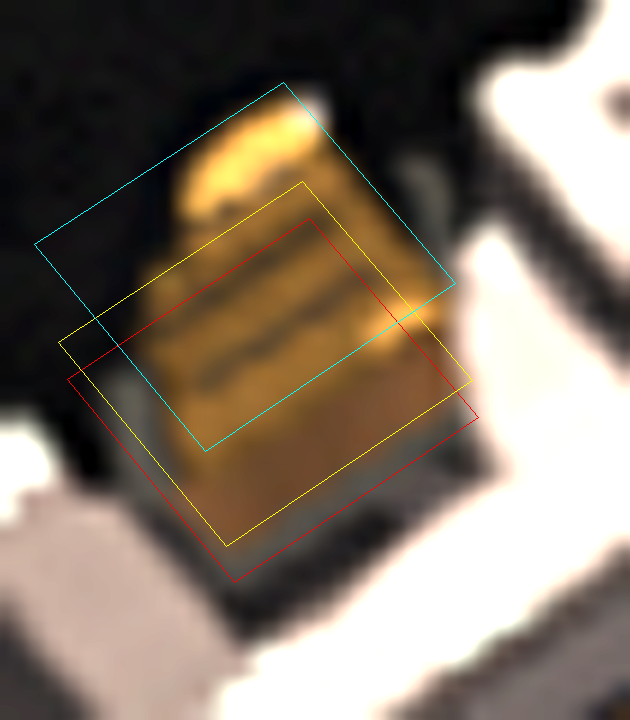

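View pics/s3d.png

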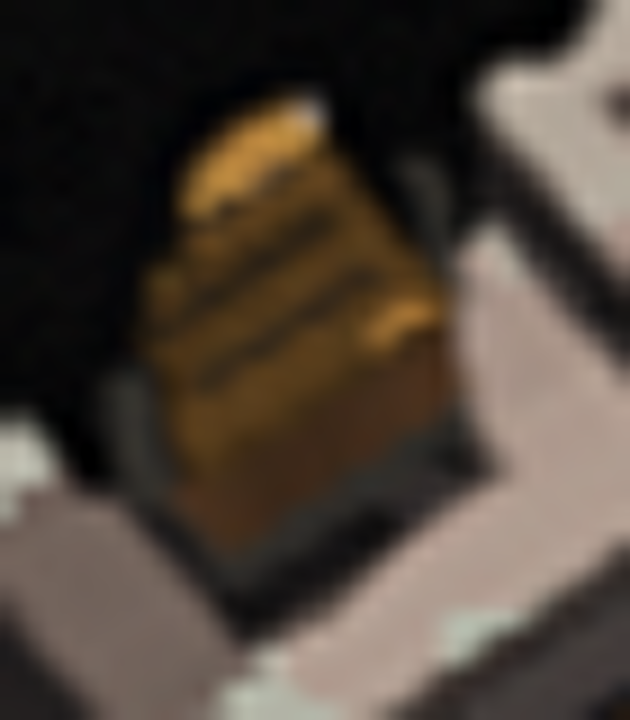

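>>> {"method": "step_arm", "body": {"rows": [[-0.7, 0.2, 0, 0, 0.001, 0.0085, 30], [-0.7, 0.2, -5, 0, 0.001, 0.0085, 30], [-0.7, 0.2, -10, 0, 0.001, 0.0085, 30], [-0.7, 0.2, -13, 0, 0.001, 0.0085, 30], [-0.7, 0.2, -15, 0, 0.001, 0.0085, 30], [-0.7, 0.2, -17, 0, 0.001, 0.0085, 30], [-0.7, 0.2, -18, 0, 0.001, 0.0085, 30], [-0.7, 0.2, -18, 0, 0.001, 0.0085, 30]]}}

```text
clock: 7.35
eef_pos: [643.8, -133.9, 32.1]
tcp_rot: [2.791, 1.57, 1.363]
contact_force: [-0.9, 0.1, -2.4]
opening: 0.458
```

>>> {"method": "step_arm", "body": {"rows": [[0, 0, -1.5, 0, 0, 0, 30], [0, 0, -3, 0, 0, 0, 30], [0, 0, -4, 0, 0, 0, 30], [0, 0, -5, 0, 0, 0, 30], [0, 0, -5.5, 0, 0, 0, 30], [0, 0, -6, 0, 0, 0, 30], [0, 0, -6, 0, 0, 0, 30], [0, 0, -6, 0, 0, 0, 30]]}}

```text
clock: 8.35
eef_pos: [643.8, -133.9, 26.1]
tcp_rot: [2.765, 1.57, 1.337]
contact_force: [-0.5, 0.2, -2.8]
opening: 0.459
```

>>> {"method": "step_arm", "body": {"rows": [[0, 0, -0.3, 0, 0, 0, 30], [0, 0, -0.5, 0, 0, 0, 30], [0, 0, -0.7, 0, 0, 0, 30], [0, 0, -0.7, 0, 0, 0, 30], [0, 0, -0.7, 0, 0, 0, 30], [0, 0, -0.7, 0, 0, 0, 40], [0, 0, -0.7, 0, 0, 0, 45], [0, 0, -0.7, 0, 0, 0, 50]]}}

```text
clock: 9.35
eef_pos: [643.9, -134.0, 25.3]
tcp_rot: [2.549, 1.57, 1.122]
contact_force: [-0.4, 0.1, -0.3]
opening: 0.58
```

>>> {"method": "step_arm", "body": {"rows": [[0, 0, 0, 0, 0, 0, 58], [0, 0, 0, 0, 0, 0, 60], [0, 0, 10, 0, 0, 0, 60], [0, 0, 30, 0, 0, 0, 60], [0, 0, 55, 0, 0, 0, 60], [-20, 10, 65, 0, 0, 0, 70], [-60, 40, 65, 0, 0, 0, 85], [-100, 80, 65, 0, 0, 0, 85]]}}

```text
clock: 10.35
eef_pos: [543.7, -53.8, 92.0]
tcp_rot: [1.579, 1.568, 0.15]
contact_force: [-0.2, 0.5, 0.4]
opening: 0.994
```

```bash
python3 - <<'E'
from h import *
grab('scene','s4'); crop('s4','s4c',170,160,310,300,5)
E
python3 t.py 455.5 104.5 75 -13
```

```text
t 10.4 pos [536.7 -49.8  90.8] jaw -81.8 toolx [-0.005   0.0026 -1.    ] q1,q6 [-0.097  1.33 ] open 0.993 F [-6.7  3.5 -0.7]
d [-81.2 154.3 -15.8] [(np.float64(68.8), array([ 7.0000e-04, -5.9000e-03,  1.2015e+00])), (np.float64(-111.2), array([-6.6000e-03, -8.0000e-04, -1.9401e+00]))]
```

View pics/s4c.png

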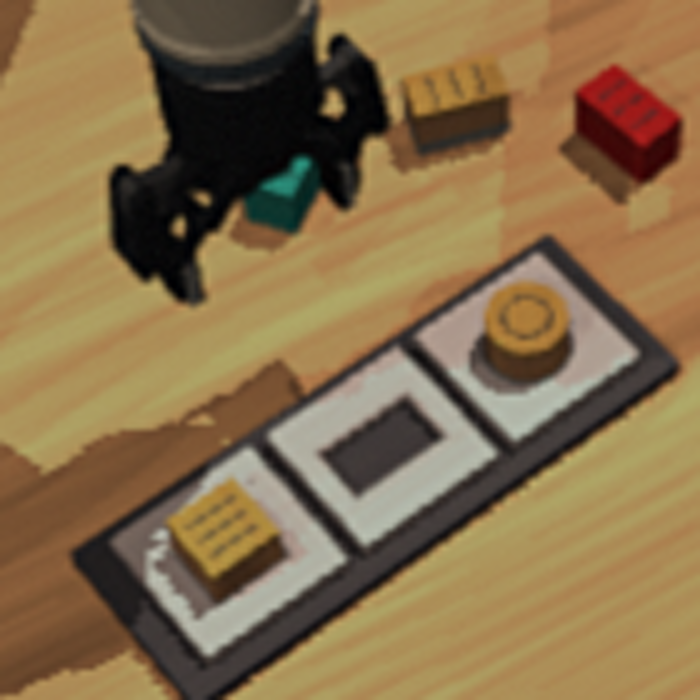

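>>> {"method": "step_arm", "body": {"rows": [[-10, 19, 0, 0, 0, 0.12, 85], [-20, 38, 0, 0, -0.001, 0.27, 85], [-31, 58, 0, 0, -0.002, 0.43, 85], [-42, 79, 0, 0, -0.003, 0.6, 85], [-54, 101, 0, 0, -0.004, 0.77, 85], [-65, 122, 0, 0, -0.005, 0.94, 85], [-75, 141, -5, 0, -0.006, 1.1, 85], [-82, 154, -10, 0.001, -0.006, 1.2, 85]]}}

```text
clock: 11.4
eef_pos: [455.0, 105.2, 82.2]
tcp_rot: [0.594, 1.569, 0.37]
contact_force: [0.6, 0.1, 0.6]
opening: 0.993
```

```bash
python3 - <<'E'
from h import *
grab('scene','s5'); crop('s5','s5c',190,110,310,220,6)
E
python3 t.py 455 104 13.5 -13
```

```text
t 11.45 pos [453.9 105.9  81.5] jaw -12.6 toolx [ 5.e-04  9.e-04 -1.e+00] q1,q6 [0.225 0.444] open 0.992 F [-0.9  1.3 -0.7]
d [  1.1  -1.9 -68. ] [(np.float64(-0.4), array([-0.0009,  0.0005, -0.0072])), (np.float64(179.6), array([-7.0000e-04, -1.4000e-03,  3.1344e+00]))]
```

View pics/s5c.png

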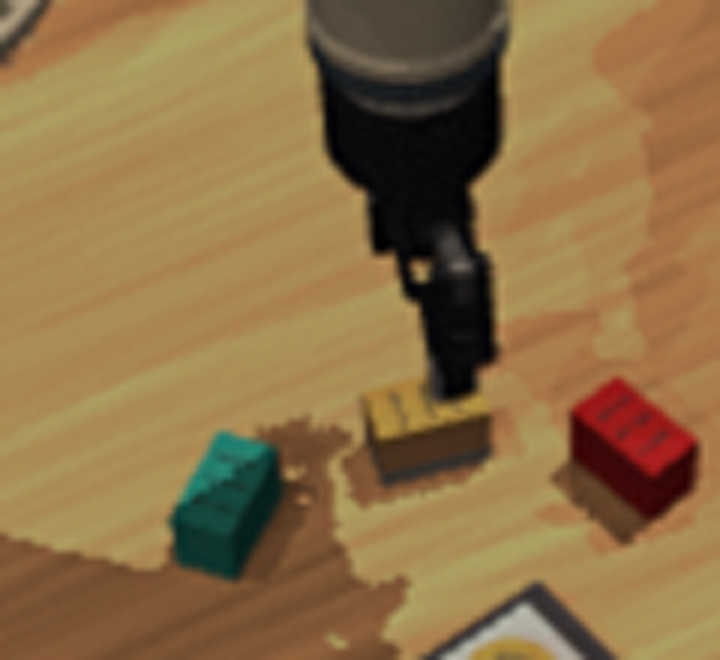

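```bash
python3 - <<'E'
from pr import *
a0=np.radians(-13);j=np.array([np.cos(a0),np.sin(a0),0]);k=np.array([-j[1],j[0],0])
q=lambda c,z:(((proj('scene',[np.array([*c,z])+j*a+k*b for a,b in((15,-27),(15,27),(-15,27),(-15,-27))])-[190,110])+.5)*6).round(0).tolist()
print(q((455,104),0),q((455,104),36))
E
```

```text
[[382.0, 487.0], [492.0, 458.0], [473.0, 411.0], [364.0, 439.0]] [[379.0, 439.0], [491.0, 410.0], [471.0, 362.0], [360.0, 390.0]]
```

>>> {"method": "step_arm", "body": {"rows": [[1, -2, -15, -0.001, 0, -0.007, 85], [1, -2, -32, -0.001, 0, -0.007, 85], [1, -2, -48, -0.001, 0, -0.007, 85], [1, -2, -60, -0.001, 0, -0.007, 85], [1, -2, -67, -0.001, 0, -0.007, 85], [1, -2, -68, -0.001, 0, -0.007, 70], [1, -2, -68, -0.001, 0, -0.007, 55], [1, -2, -68, -0.001, 0, -0.007, 45]]}}

```text
clock: 12.45
eef_pos: [455.3, 104.0, 13.9]
tcp_rot: [0.259, 1.57, 0.033]
contact_force: [0.8, 0.9, 0.2]
opening: 0.529
```

>>> {"method": "step_arm", "body": {"rows": [[0, 0, 0, 0, 0, 0, 35], [0, 0, 0, 0, 0, 0, 25], [0, 0, 0, 0, 0, 0, 20], [0, 0, 0, 0, 0, 0, 20], [0, 0, 0, 0, 0, 0, 20], [0, 0, 0, 0, 0, 0, 20], [0, 0, 0, 0, 0, 0, 20], [0, 0, 0, 0, 0, 0, 20]]}}

```text
clock: 13.45
eef_pos: [455.0, 103.9, 14.3]
tcp_rot: [0.297, 1.57, 0.07]
contact_force: [-2.5, 0.4, 7.8]
opening: 0.341
```

```bash
python3 - <<'E'
from h import *
grab('scene','s6'); crop('s6','s6c',230,150,290,205,12)
from pr import *
s=r.sense();c=s['eef_pos'][:2]
a0=np.radians(-13);j=np.array([np.cos(a0),np.sin(a0),0]);k=np.array([-j[1],j[0],0])
q=lambda c,z:(((proj('scene',[np.array([*c,z])+j*a+k*b for a,b in((15,-27),(15,27),(-15,27),(-15,-27))])-[230,150])+.5)*12).round(0).tolist()
print(q(c,0),q(c,36))
E
python3 t.py 629.8 -40 50 8.2
```

```text
[[284.0, 493.0], [504.0, 436.0], [466.0, 342.0], [248.0, 398.0]] [[277.0, 397.0], [502.0, 340.0], [463.0, 245.0], [240.0, 301.0]]
t 13.5 pos [455.  104.   14.3] jaw -13.0 toolx [ 9.e-04  1.e-04 -1.e+00] q1,q6 [0.222 0.449] open 0.342 F [-2.6 -0.   5.1]
d [ 174.8 -144.    35.7] [(np.float64(21.2), array([-2.000e-04,  9.000e-04,  3.699e-01])), (np.float64(-158.8), array([ 1.3000e-03,  3.0000e-04, -2.7717e+00]))]
```

View pics/s6c.png

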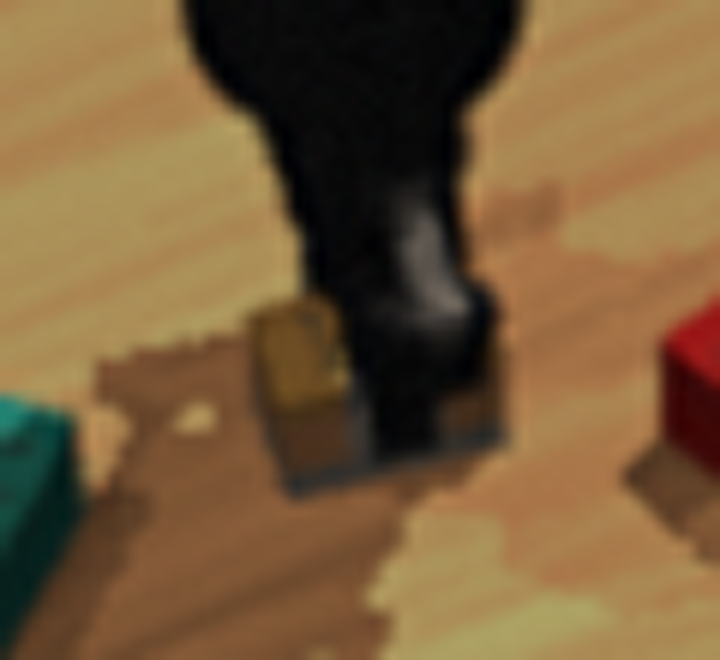

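>>> {"method": "step_arm", "body": {"rows": [[0, 0, 5, 0, 0, 0, 20], [0, 0, 20, 0, 0, 0, 20], [5, -4, 45, 0, 0, 0.03, 20], [25, -21, 60, 0, 0, 0.08, 20], [50, -42, 62, 0, 0, 0.13, 20], [80, -66, 62, 0, 0, 0.19, 20], [110, -91, 62, 0, 0, 0.25, 20], [140, -116, 60, 0, 0, 0.31, 20]]}}

```text
clock: 14.5
eef_pos: [596.1, -12.9, 75.5]
tcp_rot: [0.119, 1.569, 0.204]
contact_force: [-0.0, 0.0, -2.9]
opening: 0.336
```

>>> {"method": "step_arm", "body": {"rows": [[18, -15, -2, 0, 0.001, 0.03, 20], [29, -24, -10, 0, 0.001, 0.055, 20], [35, -28.5, -18, 0, 0.001, 0.06, 20], [35, -28.5, -22, 0, 0.001, 0.06, 20], [35, -28.5, -24, 0, 0.001, 0.06, 20], [35, -28.5, -24, 0, 0.001, 0.06, 20], [35, -28.5, -24, 0, 0.001, 0.06, 20], [35, -28.5, -24, 0, 0.001, 0.06, 20]]}}

```text
clock: 15.5
eef_pos: [631.2, -41.3, 51.7]
tcp_rot: [0.211, 1.57, 0.357]
contact_force: [-0.4, 0.0, -3.0]
opening: 0.344
```

```bash
cat > ov.py <<'E'
from pr import *
s=r.sense();p=s['eef_pos'];print(p)
grab('scene','s7');o=np.array([215,215]);crop('s7','s7c',215,215,285,275,11)
im=cv2.imread('pics/s7c.png');im=np.clip(im*1.4,0,255).astype(np.uint8);a0=np.radians(8.2);j=np.array([np.cos(a0),np.sin(a0),0]);k=np.array([-j[1],j[0],0])
def box(c,z,h,w,col):
    q=(((proj('scene',[np.array([*c,z])+j*a+k*b for a,b in((h,-w),(h,w),(-h,w),(-h,-w))])-o)+.5)*11).astype(int); cv2.polylines(im,[q],True,col,1)
zf=p[2]-14.3
box(p[:2],zf,15,27,(0,0,255));box(p[:2],zf+10,15,27,(0,255,255));box((629.9,-40),22,42,42,(0,255,0));box((629.9,-40),22,18,30,(0,255,0))
cv2.imwrite('pics/s7d.png',im)
E
python3 ov.py; python3 t.py 629.9 -40.5 50 8.2
```

```text
[631.18863037 -41.32826667  51.72041554]
t 15.55 pos [631.2 -41.3  51.7] jaw 8.3 toolx [ 1.e-03  4.e-04 -1.e+00] q1,q6 [-0.068 -0.214] open 0.345 F [ 0.1  0.  -2.3]
d [-1.3  0.8 -1.7] [(np.float64(-0.1), array([-0.0004,  0.001 , -0.0022])), (np.float64(179.9), array([-1.6000e-03, -6.0000e-04,  3.1394e+00]))]
```

View pics/s7d.png

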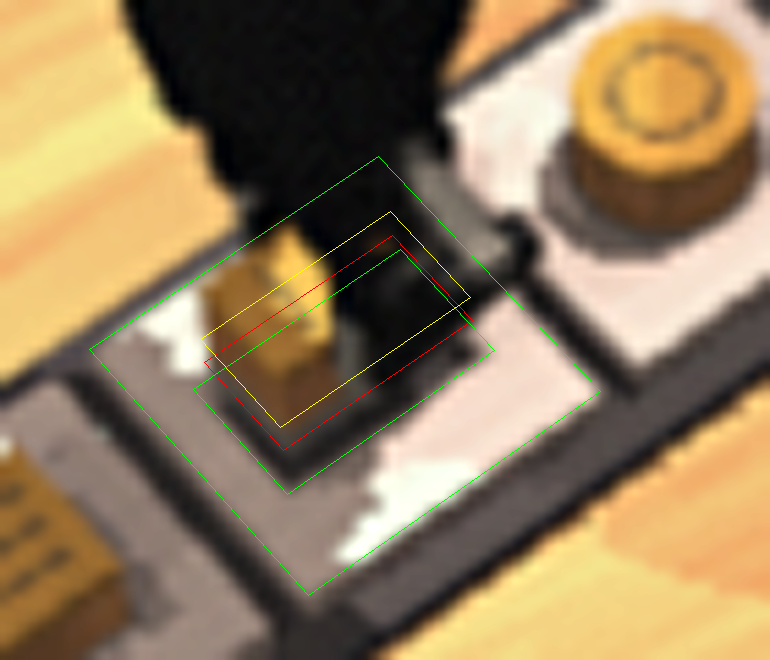

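>>> {"method": "step_arm", "body": {"rows": [[-1.3, 0.8, 0, 0, 0.001, -0.002, 20], [-1.3, 0.8, -5, 0, 0.001, -0.002, 20], [-1.3, 0.8, -10, 0, 0.001, -0.002, 20], [-1.3, 0.8, -14, 0, 0.001, -0.002, 20], [-1.3, 0.8, -16, 0, 0.001, -0.002, 20], [-1.3, 0.8, -18, 0, 0.001, -0.002, 20], [-1.3, 0.8, -19.5, 0, 0.001, -0.002, 20], [-1.3, 0.8, -19.5, 0, 0.001, -0.002, 20]]}}

```text
clock: 16.55
eef_pos: [629.8, -40.5, 32.1]
tcp_rot: [1.814, 1.57, 1.958]
contact_force: [-0.2, 0.2, -3.2]
opening: 0.345
```

>>> {"method": "step_arm", "body": {"rows": [[0, 0, -1.5, 0, 0, 0, 20], [0, 0, -3, 0, 0, 0, 20], [0, 0, -4, 0, 0, 0, 20], [0, 0, -5, 0, 0, 0, 20], [0, 0, -5.5, 0, 0, 0, 20], [0, 0, -6, 0, 0, 0, 20], [0, 0, -6.3, 0, 0, 0, 20], [0, 0, -6.3, 0, 0, 0, 20]]}}

```text
clock: 17.55
eef_pos: [629.8, -40.5, 26.4]
tcp_rot: [1.77, 1.57, 1.913]
contact_force: [-3.1, -1.1, 4.5]
opening: 0.347
```

>>> {"method": "step_arm", "body": {"rows": [[0, 0, 0, 0, 0, 0, 28], [0, 0, 0, 0, 0, 0, 34], [0, 0, 0, 0, 0, 0, 40], [0, 0, 0, 0, 0, 0, 48], [0, 0, 5, 0, 0, 0, 50], [0, 0, 20, 0, 0, 0, 50], [0, 0, 45, 0, 0, 0, 50], [0, 0, 75, 0, 0, 0, 50]]}}

```text
clock: 18.55
eef_pos: [629.7, -40.6, 102.8]
tcp_rot: [1.735, 1.57, 1.878]
contact_force: [0.3, -0.6, 0.1]
opening: 0.588
```

>>> {"method": "step_arm", "body": {"rows": [[-15, 45, 15, 0, 0, 0, 30], [-30, 100, 25, 0, 0, 0, 10], [-45, 155, 30, 0, 0, 0, 0], [-60, 210, 30, 0, 0, 0, 0], [-75, 265, 30, 0, 0, 0, 0], [-90, 320, 30, 0, 0, 0, 0], [-105, 370, 30, 0, 0, 0, 0], [-115, 400, 25, 0, 0, 0, 0]]}}

```text
clock: 19.55
eef_pos: [514.3, 362.3, 129.5]
tcp_rot: [0.721, 1.568, 0.866]
contact_force: [1.0, -0.3, 0.1]
opening: 0.004
```

```bash
python3 - <<'E'
from m import *
grab('scene','s8'); crop('s8','s8c',170,190,310,310,5);grab('top','t8');crop('t8','t8c',250,160,410,280,5)
# button centre estimates from the first pictures
for n in('top','scene'):
    o=ortho(n,n+'0',66,440,580,310,450,5); cv2.imwrite(f'pics/o_{n}_btn.png',o[100:600,100:600])
    d=np.load(f'pics/{n}0_d.npy'); 
    pts=[(x,y) for x in range(160,210) for y in range(215,265)] if n=='top' else [(x,y) for x in range(325,380) for y in range(125,180)]
    W=toworld(n,pts,[d[y,x] for x,y in pts]); z=W[:,2]
    print(n,[ (a,int(((z>a)&(z<=a+3)).sum())) for a in range(42,80,3)]); W=W[z>60]; print(W.min(0),W.max(0),W.mean(0))
E
python3 t.py 510 369 90 8
```

```text
top [(42, 34), (45, 331), (48, 602), (51, 151), (54, 7), (57, 49), (60, 61), (63, 18), (66, 22), (69, 57), (72, 32), (75, 1), (78, 0)]
[405.96846816 103.02865274  60.00661086] [ 527.37979235  393.22001197 1083.78251322] [501.23763071 360.70679097 108.08779471]
scene [(42, 115), (45, 272), (48, 267), (51, 75), (54, 28), (57, 37), (60, 33), (63, 16), (66, 25), (69, 35), (72, 14), (75, 0), (78, 0)]
[ 490.35136456 -323.53898218   60.04801785] [1267.7521385   390.26049709 1158.64272191] [570.39311579 318.92980918 148.92158093]
t 19.65 pos [513.6 362.5 128.6] jaw 8.4 toolx [ 4.0e-04  1.6e-03 -1.0e+00] q1,q6 [0.612 0.464] open -0.001 F [-0.5 -0.2  0.5]
d [ -3.6   6.5 -38.6] [(np.float64(-0.4), array([-0.0016,  0.0004, -0.0067])), (np.float64(179.6), array([-7.0000e-04, -2.6000e-03,  3.1349e+00]))]
```

View pics/s8c.png

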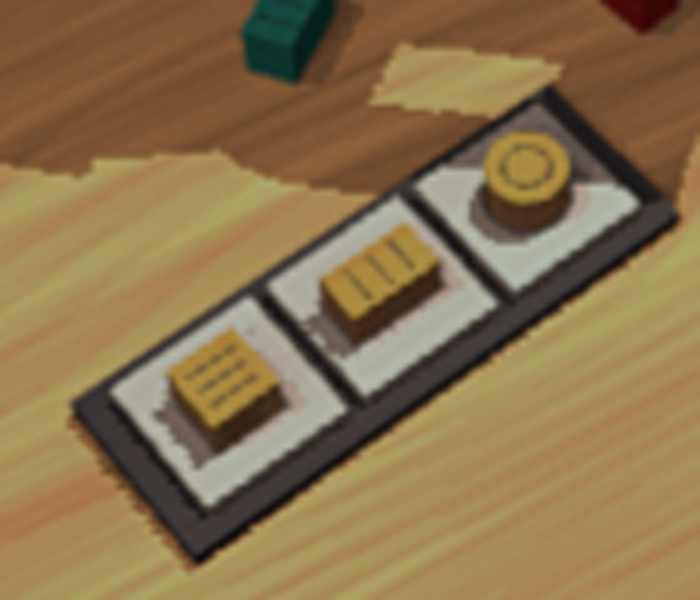

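View pics/o_top_btn.png

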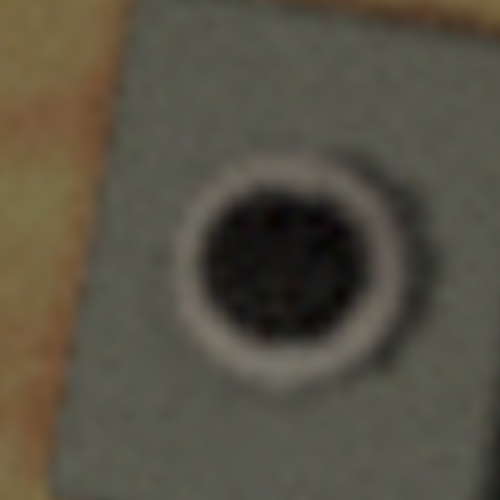

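View pics/o_scene_btn.png

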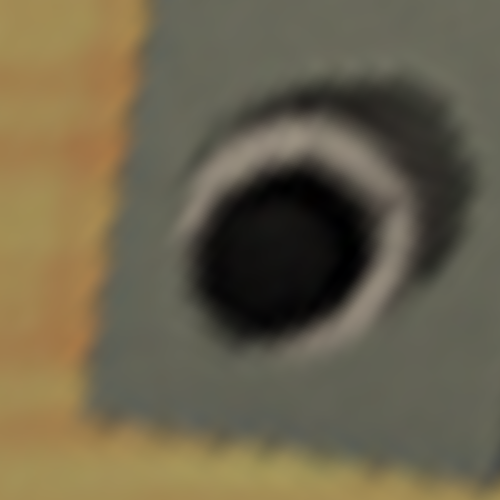

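>>> {"method": "step_arm", "body": {"rows": [[-3, 5, 0, -0.001, 0, 0, 0], [-5, 9.5, -10, -0.001, 0, 0, 0], [-5, 9.5, -20, -0.001, 0, 0, 0], [-5, 9.5, -30, -0.001, 0, 0, 0], [-5, 9.5, -40, -0.001, 0, 0, 0], [-5, 9.5, -48, -0.001, 0, 0, 0], [-5, 9.5, -50, -0.001, 0, 0, 0], [-5, 9.5, -50, -0.001, 0, 0, 0]]}}

```text
clock: 20.65
eef_pos: [508.7, 372.0, 78.6]
tcp_rot: [0.81, 1.57, 0.956]
contact_force: [0.6, 1.0, 0.1]
opening: -0.003
```

```bash
python3 - <<'E'
from h import *
grab('scene','s9'); crop('s9','s9c',310,90,400,180,7);print(r.sense()['eef_pos'],r.sense()['contact_force'])
E
```

```text
[508.78013242 372.07371954  78.84369349] [-0.8976199   0.08156662 -0.05313154]
```

View pics/s9c.png

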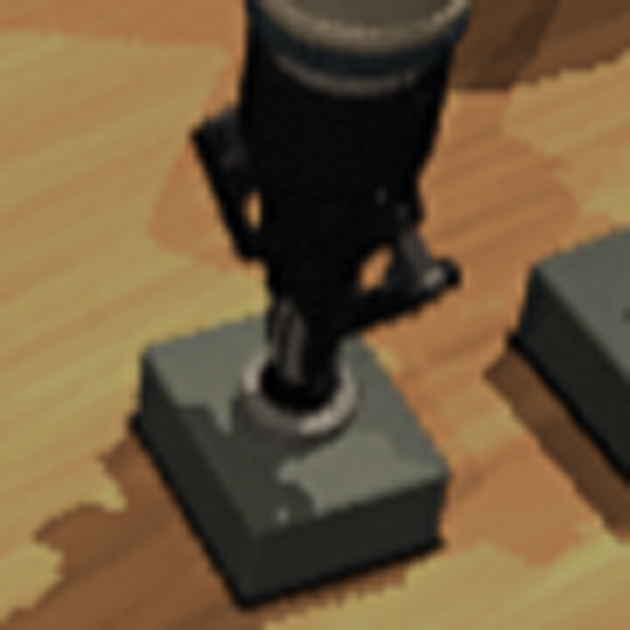

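Fingertips are centred above the black button (300,385 in the crop). Pressing gently.

>>> {"method": "step_arm", "body": {"rows": [[0, 0, -2, 0, 0, 0, 0], [0, 0, -4, 0, 0, 0, 0], [0, 0, -5, 0, 0, 0, 0], [0, 0, -6, 0, 0, 0, 0], [0, 0, -7, 0, 0, 0, 0], [0, 0, -8, 0, 0, 0, 0], [0, 0, -9, 0, 0, 0, 0], [0, 0, -9, 0, 0, 0, 0]]}}

```text
clock: 21.7
eef_pos: [508.8, 372.1, 69.9]
tcp_rot: [0.688, 1.57, 0.835]
contact_force: [-0.8, -0.6, 2.9]
opening: 0.002
```

>>> {"method": "step_arm", "body": {"rows": [[0, 0, -1, 0, 0, 0, 0], [0, 0, -1.5, 0, 0, 0, 0], [0, 0, -2, 0, 0, 0, 0], [0, 0, -2.5, 0, 0, 0, 0], [0, 0, -3, 0, 0, 0, 0], [0, 0, -3.5, 0, 0, 0, 0], [0, 0, -4, 0, 0, 0, 0], [0, 0, -4, 0, 0, 0, 0]]}}

```text
clock: 22.7
eef_pos: [508.8, 372.1, 66.1]
tcp_rot: [0.68, 1.57, 0.827]
contact_force: [-1.0, -0.8, 6.2]
opening: -0.0
```

>>> {"method": "step_arm", "body": {"rows": [[0, 0, -0.5, 0, 0, 0, 0], [0, 0, -1, 0, 0, 0, 0], [0, 0, -1.5, 0, 0, 0, 0], [0, 0, -1.5, 0, 0, 0, 0], [0, 0, -1.5, 0, 0, 0, 0], [0, 0, -1.5, 0, 0, 0, 0], [0, 0, -1.5, 0, 0, 0, 0], [0, 0, -1.5, 0, 0, 0, 0]]}}

```text
clock: 23.7
eef_pos: [508.9, 372.2, 65.9]
tcp_rot: [0.622, 1.569, 0.769]
contact_force: [-4.9, -3.7, 16.1]
opening: 0.002
```

>>> {"method": "step_arm", "body": {"rows": [[0, 0, -0.8, 0, 0, 0, 0], [0, 0, -0.8, 0, 0, 0, 0], [0, 0, -0.8, 0, 0, 0, 0], [0, 0, -0.8, 0, 0, 0, 0], [0, 0, -0.8, 0, 0, 0, 0], [0, 0, -0.8, 0, 0, 0, 0], [0, 0, -0.8, 0, 0, 0, 0], [0, 0, -0.8, 0, 0, 0, 0]]}}

```text
clock: 24.7
eef_pos: [508.9, 372.1, 65.9]
tcp_rot: [0.624, 1.569, 0.77]
contact_force: [-3.8, -3.1, 12.9]
opening: 0.0
```

>>> {"method": "step_arm", "body": {"rows": [[0, 0, -0.8, 0, 0, 0, 0], [0, 0, -0.8, 0, 0, 0, 0], [0, 0, -0.8, 0, 0, 0, 0], [0, 0, -0.8, 0, 0, 0, 0], [0, 0, -0.8, 0, 0, 0, 0], [0, 0, -0.8, 0, 0, 0, 0], [0, 0, -0.8, 0, 0, 0, 0], [0, 0, -0.8, 0, 0, 0, 0]]}}

```text
clock: 25.7
eef_pos: [508.9, 372.1, 66.0]
tcp_rot: [0.622, 1.569, 0.769]
contact_force: [-4.0, -3.0, 11.8]
opening: 0.0
```

>>> {"method": "step_arm", "body": {"rows": [[0, 0, -0.8, 0, 0, 0, 0], [0, 0, -0.8, 0, 0, 0, 0], [0, 0, -0.8, 0, 0, 0, 0], [0, 0, -0.8, 0, 0, 0, 0], [0, 0, -0.8, 0, 0, 0, 0], [0, 0, -0.8, 0, 0, 0, 0], [0, 0, -0.8, 0, 0, 0, 0], [0, 0, -0.8, 0, 0, 0, 0]]}}

```text
clock: 26.7
eef_pos: [508.9, 372.1, 65.9]
tcp_rot: [0.63, 1.569, 0.777]
contact_force: [-2.6, -2.4, 13.2]
opening: 0.0
```

>>> {"method": "step_arm", "body": {"rows": [[0, 0, 4, 0, 0, 0, 0], [0, 0, 10, 0, 0, 0, 0], [0, 0, 25, 0, 0, 0, 0], [0, 0, 45, 0, 0, 0, 0], [-10, 0, 65, 0, 0, 0, 0], [-25, 0, 80, 0, 0, 0, 0], [-40, 0, 90, 0, 0, 0, 0], [-50, 0, 90, 0, 0, 0, 0]]}}

```text
clock: 27.7
eef_pos: [457.7, 372.3, 156.8]
tcp_rot: [0.606, 1.568, 0.753]
contact_force: [0.0, 0.5, 0.2]
opening: 0.004
```

>>> {"method": "step_arm", "body": {"rows": [[-10, 0, 0, 0, 0, 0, 0], [-20, 0, 0, 0, 0, 0, 0], [-25, 0, 0, 0, 0, 0, 0], [-25, 0, 0, 0, 0, 0, 0], [-25, 0, 0, 0, 0, 0, 0], [-25, 0, 0, 0, 0, 0, 0], [-25, 0, 0, 0, 0, 0, 0], [-25, 0, 0, 0, 0, 0, 0]]}}

```text
clock: 28.7
eef_pos: [432.8, 372.3, 156.8]
tcp_rot: [0.613, 1.568, 0.76]
contact_force: [-0.5, 0.4, -0.3]
opening: 0.004
```

```bash
python3 - <<'E'
from m import *
grab('scene','s10'); grab('top','t10');crop('t10','t10c',245,165,405,285,5)
s=r.sense();print(s['clock'],s['eef_pos'],s['contact_force'],np.abs(s['qvel']).max())
# die top centres vs prediction (rows shape) at z=48
o=ortho('scene','s10',48,560,700,-210,130); h=cv2.cvtColor(o,cv2.COLOR_BGR2HSV).astype(int)
m=(h[...,0]>=15)&(h[...,0]<35)&(h[...,1]>120)&(h[...,2]>120)
m=cv2.morphologyEx(m.astype(np.uint8),cv2.MORPH_CLOSE,np.ones((13,13)))
for q in rects(m,700,130,3,600): print(q)
E
```

```text
28.8 [432.79300368 372.33906169 156.84792977] [-0.35657332  0.26629984 -0.81945484] 0.0016400383259007165
(586.0, -78.7, 262.0, 51.3, np.float32(90.0), 'area', 8653)
(617.7, 53.3, 42.7, 42.7, np.float32(90.0), 'area', 1414)
(632.6, -41.1, 53.6, 29.6, np.float32(97.6), 'area', 1510)
(646.1, -135.5, 40.4, 39.8, np.float32(98.2), 'area', 1514)
(652.5, 109.9, 147.3, 68.7, np.float32(149.9), 'area', 2625)
```

View pics/s10.png

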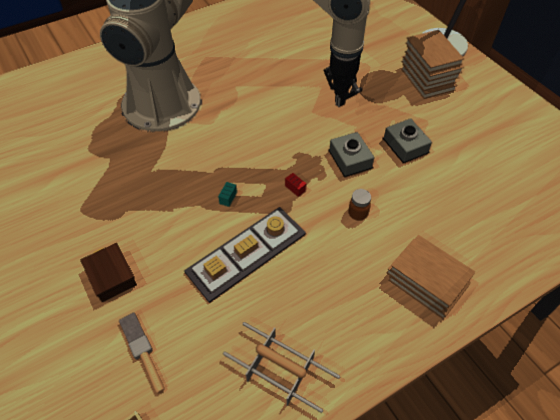

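View pics/t10c.png

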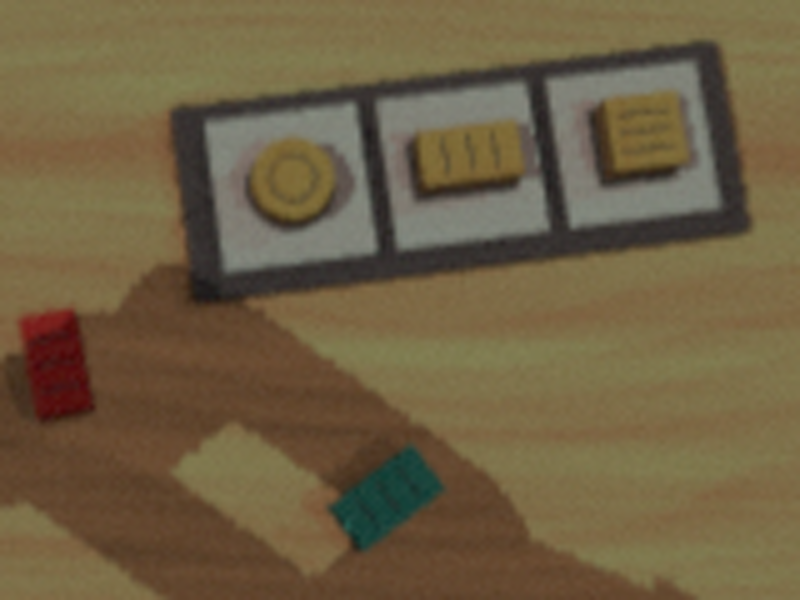

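```bash
python3 -c "
from h import *
order.sign_off()"
```

```text
the job is handed in; nothing more can be done
```

Both dies are in their pockets, the button has been pressed and released, and the job is handed in. The sign-off reports no verdict.

**Dies:** I set the square die down first, then the oblong die, each lowered slowly and let go on the pocket floor. In the last pictures all three dies stand upright. The two loaded dies lie within about 2.6 mm of the measured pocket centres, and nearly 1 mm of that is a reading offset the untouched round die shows too.

**Button:** I used the control box farther to the robot's right (y about 372 mm; the other stands at about 536 mm). The button stayed against its stop with 12–16 N for about 3 s, then I let it go.

**Last checks:** The gripper was clear of everything, with wrist force below 1 N, at 28.8 s on the clock. The round die, wooden box, jar, brush and both look-alikes look unmoved in the final picture; I did not measure their positions.

**Disagreement:** The two cameras differed by up to about 3 mm in x. I settled this by comparing pictures of the gripped die with the measured tool position.

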